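# Shut the dryer's steam drawer, then draw the lint screen and hold it mesh side up

## Task

Get the tumble dryer ready for a steam cycle: I have refilled its steam-water drawer, so first push the drawer fully shut, then pull the lint screen straight up out of its slot in the dryer's top, tip it until its mesh side faces upward at a slant of 45 degrees or flatter, and hold it still like that, the whole screen a good hand's breadth (10 cm) above the dryer top, so I can check the mesh. Finish while still holding the screen up in the gripper; leave the cup, bottle and box on the dryer where they stand.

Things in the scene. Friction and masses are not known exactly. Their poses are not given: they have to be found in the camera images.
- dryer: White tumble dryer, fixed, 680 mm wide (its x), 620 mm deep (its y), across a narrow gap from the washer top the robot stands on. Origin: middle of its flat top, which is level with the work surface (z = 0). Its +y points to its front, z up. A control console 130 mm high fills the rear of the top, from y = -210 mm to the rear edge.
- steam_drawer (a joint): Opening of the steam-water drawer in m: 0 fully shut, up to 0.14 open. It slides out of the dryer's front along the dryer's +y, resists with about 3 N of friction and stays where it is left. It is at the top of the front, at the end nearest the robot.
- drawer_face (a point): Centre of the drawer's flat white outer face; its y axis points straight out of the face (the opening direction), z up. The face is 190 mm wide, 64 mm high and 18 mm thick, its upper edge 10 mm below the dryer's top; the air below and in front of it is free. Behind it the drawer carries a closed grey water container 165 mm wide.
- slot (a point): Centre of the lint screen's slot, at the level of the dryer's top, near the console; axes as the dryer's. The slot is 206 mm long (x), 16 mm wide (y); its chute is 210 mm deep and runs straight down.
- screen_grip (a point): Centre of the grip rib of the lint screen, a loose grey plastic frame (about 0.24 kg) hanging in the slot. The upright rib is 100 mm long (x), 14 thick (y), 34 high, on a cap plate 230 x 40 x 6 mm that lies on the dryer's top; this point is 23 mm above the cap's underside. Screen axes: x along the rib, z from foot to rib, y out of the mesh side, which faces the dryer's front in the slot.
- screen_mid (a point): Centre of the lint screen's panel (200 mm wide, 10 mm thick, 190 mm from the cap's underside to the foot), 118 mm below screen_grip along the screen's z; same axes, y out of the mesh side.
- screen_foot (a point): Middle of the lower edge of the lint screen, 213 mm below screen_grip along the screen's z; same axes.
- dosing_cup_mid (a point): Centre of a white plastic dosing cup, 64 mm across, 60 mm high, on the dryer's top; a bystander, leave it.
- softener_mid (a point): Centre of a round blue softener bottle, 72 mm across, 150 mm high, on the dryer's top; a bystander, leave it.
- powder_box_mid (a point): Centre of a white washing-powder carton with an orange band, 60 x 120 x 150 mm high, on the dryer's top; a bystander, leave it.

How it is judged:
On the way, in this order (a step that is already met when the one before it is completed fails the run):
1. the steam drawer is fully shut, the lint screen still in its slot (value of joint steam_drawer below 0.004 m and distance of screen_mid from where it was at the start of the episode below 0.02 m), for 0.2 s.
2. the lint screen is drawn clear out of the slot, in the gripper (value of joint steam_drawer below 0.006 m and height (world z) of screen_foot above 0.01 m and contact force between lint_screen and the fingers above 1 N), for 0.1 s.
At the end, for the whole second after the job is handed in: The drawer is shut (within 6 mm); the gripper holds the lint screen still (under 40 mm/s), mesh side up (the mesh's outward normal within 55 degrees of straight up), its foot and its grip both more than 70 mm above the dryer's top, and it rests on neither the dryer nor the cup, bottle or box (value of joint steam_drawer below 0.006 m and angle between screen_mid's own y axis and vertical below 0.96 rad and height (world z) of each of screen_foot, screen_grip above 0.07 m and contact force between lint_screen and the fingers above 1 N and contact force between lint_screen and dryer below 0.2 N and linear speed of lint_screen below 0.04 m/s and contact force between lint_screen and dosing_cup below 0.2 N and contact force between lint_screen and softener below 0.2 N and contact force between lint_screen and powder_box below 0.2 N); the arm keeps its last pose, push and grip.
It fails at once if the dosing cup is moved more than 25 mm (distance of dosing_cup_mid from where it was at the start of the episode above 0.025 m).
It fails at once if the bottle is moved more than 25 mm (distance of softener_mid from where it was at the start of the episode above 0.025 m).
It fails at once if the powder box is moved more than 25 mm (distance of powder_box_mid from where it was at the start of the episode above 0.025 m).
It also fails if it takes over 58 s, if anything falls off the work surface, if the arm or the gripper's body presses on something with over 40 N, if the wrist force passes 120 N, or if a joint passes its speed limit or range.

## Robot

A 6-joint arm with a two-finger parallel gripper is mounted at the origin on the work surface. World frame = base frame: x ahead of the robot, y to its left, z up, the work surface at z = 0. Lengths are in m, angles in rad, forces in N, time in s.
With the tool pointing down it reaches from about 0.3 to 1 m from the base axis. Payload 5.1 kg.
Tool frame: the origin (TCP) lies on the centre line of the jaws, within the pads' length; the fingertips stand 8 mm ahead of it and the grasp point (between the pads) lies 11 mm behind it; z points along the fingers, y is the line along which they close (so a half turn about z gives the same grasp; the last joint's range is limited). The gripper opens to 95 mm and grips with 3 to 60 N. Pads are 20 mm wide; open, the fingers measure 119 mm over their backs; the gripper's body (75 mm by 180 mm) begins 59 mm behind the grasp point.
Start: joints at [-0.083, 0.124, 1.65, -0, 1.367, -0.083], TCP at [0.65, -0, 0.191] pointing down, gripper open.
Joint ranges: [-2.61, 2.61], [-1.02, 2.33], [0.03, 2.71], [-1.35, 4.49], [0.32, 2.68], [-2.91, 2.91]. Speed limits (rad/s): [2.57, 2.57, 3.14, 3.14, 3.14, 3.14].

## Interface

Orientations are given as a unit quaternion [w, x, y, z].
In Python, from rig import env, vision gives the robot as it stands. The module is installed in compiled form; this text tells all that it offers.
- The arm moves only by the tool servo_tool, never from a script. Its argument "steps" is a list of rows, each a list of 3 entries, a list of its own where there are three numbers: the shift along the tool's x, y, z in mm, then the turn about the tool's z in degrees, then the gripper command: -1 is shut, 1 is fully open, values between are in proportion. A call has 1 to 20 rows; each row is the pose to reach, as a shift and turn from the pose commanded when the call began, along the tool's axes at that moment; what a row does not reach only later rows make up. A row lasts 1/8 s, in which the tool goes at most 62.5 mm and 10.7 degrees, less where a joint would pass 70% of its speed; a pose out of reach is approached as far as the arm can. A call with a gripper value outside its range is refused whole. The fingers move at their own pace and stop on an object; "squeeze" is the grip in N (left out, the last holds). Time passes only in rows, so rows that repeat a pose let the fingers close. It gives the time, the measured TCP pose, the force, the opening and the grip force at its end, in the units of the state.
- env.get_state(): the state, without advancing time (a new reading comes with each control period).
- vision.snapshot(name): name is "scene" or "side" or "wrist"; returns a dict with "img" (480x640x3 uint8, blue, green, red), "depth" (480x640 float32, m along the optical axis (not along the pixel's ray), 0 where there is no reading), "fov_y" (degrees; the focal length in pixels is half the picture's height over the tangent of half this angle, whatever the lens; pixels are square), "cx", "cy" (the principal point, pixels), "cam_to_world" (4x4, takes a point from camera to world coordinates). Camera axes: x right, y up, looking along -z (the intrinsics and any distortion apply to the point x, -y, -z); pixel columns grow to the right and rows downward; lengths in m; the calibration is good to about 2 mm. A picture is of the moment at which its call begins.
- env.job_done(): hands the job in; it is judged then, once.
The state is a dict: "clock": time; "joints": joint angles; "joint_velocities": joint speeds; "effort": joint torques, N m; "eef_pos": TCP position; "ee_rot": TCP orientation; "force": force on the tool from outside, world axes, zero at the start; "wrist_torque": the same for the moment, N m; "opening": finger opening in m; "grasp_force": force on a finger pad.
Only numpy, scipy, OpenCV 4.12 (cv2) and the standard library are available. Lean on these libraries where they do the work, as an engineer would, in place of code of your own. Each camera call takes 0.05 s, during which the arm holds its last target. There are 200 camera calls.

## Working session

There is one attempt and no reset: what is moved stays moved. The work goes in short steps, Python scripts to look and compute and a tool call to move; the robot and the scene stay as the last step left them, time stands still between calls to the robot, and variables do not carry over. Pictures are saved under pics/ and viewed, at most 10 in all, crops included, and the job is handed in when it is done.

Besides the shell and the picture viewer there is one more tool, called after "Emit:" as name(argument=value, ...) on one line, values as JSON. servo_tool: Moves the arm, as the interface text tells. Its arguments: {"type":"object","properties":{"steps":{"type":"array","items":{"type":"array"}},"squeeze":{"type":"number"}},"required":["steps"]}

```bash
mkdir -p pics; cat > h.py <<'E'
import numpy as np, cv2
from rig import env, vision
def pts(s):
    h,w=s["depth"].shape; f=h/2/np.tan(np.radians(s["fov_y"])/2)
    v,u=np.mgrid[0:h,0:w]; d=s["depth"]
    P=np.stack([(u-s["cx"])/f*d,-(v-s["cy"])/f*d,-d,np.ones_like(d)],-1)
    return (P@np.array(s["cam_to_world"]).T)[...,:3]
E
python3 - <<'E'
from h import *
st=env.get_state(); print({k:np.round(v,3) for k,v in st.items()})
for n in ["scene","side"]:
    s=vision.snapshot(n); cv2.imwrite(f"pics/{n}0.png",s["img"]); np.savez(f"{n}0.npz",**s)
    print(n,s["fov_y"],s["cx"],s["cy"],np.round(s["cam_to_world"],3).tolist(), (s["depth"]>0).mean(), s.keys())
E
```

```text
{'clock': np.float64(0.0), 'joints': array([-0.083,  0.125,  1.652, -0.   ,  1.367, -0.083]), 'joint_velocities': array([ 0.001, -0.001,  0.001, -0.   ,  0.001,  0.001]), 'effort': array([-1.0000e-03, -4.1760e+01, -3.5994e+01,  7.7000e-02,  4.9000e-02,
       -0.0000e+00]), 'eef_pos': array([0.649, 0.   , 0.19 ]), 'ee_rot': array([-0.001,  0.707,  0.707, -0.001]), 'force': array([-0.591,  1.432, -0.025]), 'wrist_torque': array([-0.078, -0.011, -0.015]), 'grasp_force': np.float64(0.0), 'opening': np.float64(0.095)}
scene 42.72204390451716 323.57727229934926 235.83188917250118 [[0.542, -0.449, 0.71, 1.388], [0.84, 0.301, -0.451, -0.485], [-0.011, 0.841, 0.54, 0.555], [0.0, 0.0, 0.0, 1.0]] 0.9959407552083334 dict_keys(['img', 'depth', 'fov_y', 'cx', 'cy', 'cam_to_world'])
side 57.00517683721551 316.8998078228993 239.48597962181339 [[0.841, 0.365, -0.399, 0.367], [-0.54, 0.558, -0.629, -0.405], [-0.007, 0.745, 0.667, 0.434], [0.0, 0.0, 0.0, 1.0]] 0.9959700520833333 dict_keys(['img', 'depth', 'fov_y', 'cx', 'cy', 'cam_to_world'])
```

View pics/scene0.png

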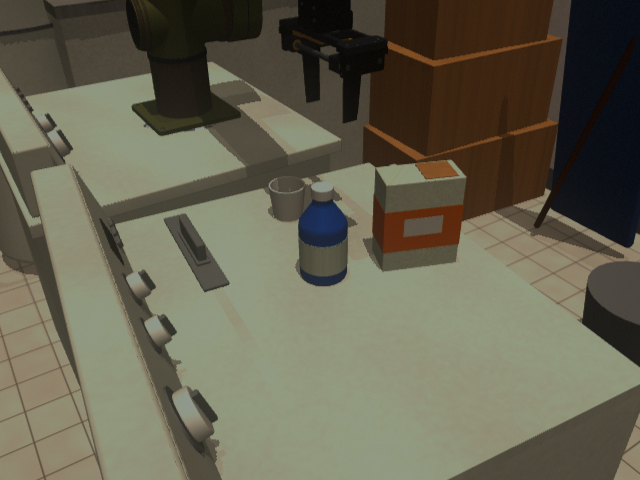

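View pics/side0.png

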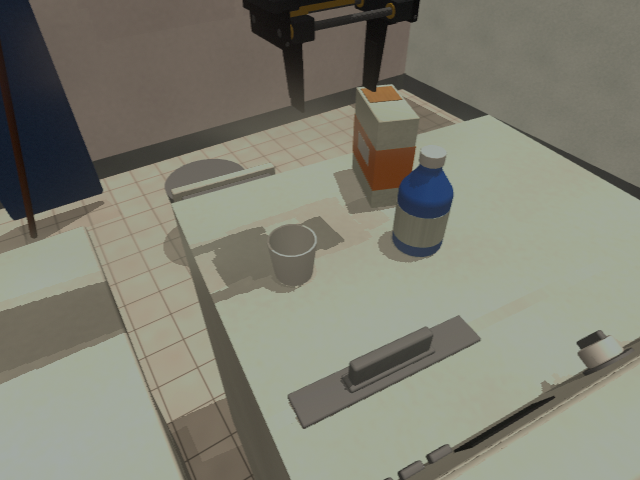

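The pictures show the rib at scene (192,240) / side (390,357), the cup at scene (287,198), the bottle at (323,240) and the box at (418,215). The drawer face's top edge runs from side (172,190) to (276,172).

```bash
python3 - <<'E'
from h import *
S={n:np.load(f"{n}0.npz") for n in("scene","side")}
P={n:pts(S[n]) for n in S}
def m(n,u,v): print(n,u,v,np.round(P[n][v,u],3))
for u,v in [(390,348),(360,372),(432,335),(300,405),(465,330),(292,270),(292,230),(432,155),(385,95),(176,193),(225,183),(273,174),(178,207),(490,117),(205,215),(230,205),(300,440)]: m("side",u,v)
for u,v in [(287,185),(322,187),(378,178),(462,170),(440,205),(415,265),(458,262),(375,258),(100,180)]: m("scene",u,v)
# cap & rib by colour/height
for n in S:
    I=cv2.cvtColor(S[n]["img"],cv2.COLOR_BGR2HSV); p=P[n]
    x,y,z=p[...,0],p[...,1],p[...,2]
    top=(abs(z)<.004)
    # rib top points
    roi=np.zeros(z.shape,bool)
    if n=="side": roi[320:420,290:480]=1
    else: roi[205:290,160:230]=1
    r=roi&(z>.033)&(z<.05)
    if r.sum()>10:
        (c,sz,a)=cv2.minAreaRect((p[r][:,:2]*1000).astype(np.float32)); print(n,"rib",r.sum(),np.round(c,1),np.round(sz,1),a,np.round(p[r].max(0),3))
    r=roi&(z>.0035)&(I[...,2]<90)
    (c,sz,a)=cv2.minAreaRect((p[r][:,:2]*1000).astype(np.float32)); print(n,"cap",r.sum(),np.round(c,1),np.round(sz,1),a)
    # tall things
    for nm,lo,hi in[("h55-65",.05,.065),("h140-155",.135,.155)]:
        r=(z>lo)&(z<hi)&(x>.4)&(x<1.3)&(y<.3)
        k,l,stt,c=cv2.connectedComponentsWithStats(r.astype(np.uint8))
        for i in range(1,k):
            if stt[i,4]>60:
                q=p[l==i]; print(n,nm,stt[i,4],np.round(q.min(0),3),np.round(q.max(0),3))
E
```

```text
side 390 348 [ 0.574 -0.219  0.04 ]
side 360 372 [ 0.534 -0.221  0.034]
side 432 335 [ 0.626 -0.229  0.036]
side 300 405 [ 0.471 -0.206  0.006]
side 465 330 [ 0.683 -0.231  0.006]
side 292 270 [ 0.549 -0.058  0.032]
side 292 230 [ 0.578 -0.011  0.052]
side 432 155 [ 0.738 -0.084  0.15 ]
side 385 95 [0.8   0.081 0.151]
side 176 193 [ 0.496  0.249 -0.012]
side 225 183 [ 0.581  0.239 -0.018]
side 273 174 [ 0.673  0.229 -0.026]
side 178 207 [ 0.482  0.193 -0.   ]
side 490 117 [1.142e+00 1.300e-01 1.000e-03]
side 205 215 [ 0.511  0.15  -0.   ]
side 230 205 [0.554 0.151 0.   ]
side 300 440 [ 0.454 -0.234  0.001]
scene 287 185 [ 0.542 -0.023  0.045]
scene 322 187 [ 0.748 -0.08   0.15 ]
scene 378 178 [0.755 0.013 0.14 ]
scene 462 170 [-0.115  1.104 -0.514]
scene 440 205 [0.826 0.073 0.109]
scene 415 265 [0.814 0.045 0.006]
scene 458 262 [0.84  0.111 0.001]
scene 375 258 [0.76  0.009 0.002]
scene 100 180 [ 0.243 -0.277  0.   ]
scene rib 355 [ 577.9 -220.4] [ 13.9 103.4] 84.4486083984375 [ 0.629 -0.21   0.043]
scene cap 1944 [ 933.8 -319. ] [ 75.6 963.5] 74.45497131347656
scene h55-65 443 [ 0.
[... 421 characters left out ...]
 h140-155 2346 [ 0.736 -0.003  0.135] [0.838 0.128 0.153]
scene h140-155 405 [ 0.728 -0.096  0.135] [ 0.764 -0.063  0.152]
side rib 1241 [ 577.  -218.7] [14.7 99.7] 84.71678161621094 [ 0.626 -0.208  0.042]
side cap 1654 [ 495.2 -261.6] [356.  146.1] 25.96712875366211
side h55-65 463 [ 0.738 -0.002  0.05 ] [0.794 0.13  0.065]
side h55-65 462 [ 0.709 -0.114  0.05 ] [ 0.768 -0.051  0.065]
side h55-65 739 [ 0.532 -0.067  0.05 ] [ 0.595 -0.002  0.061]
side h55-65 121 [ 0.649 -0.352  0.05 ] [ 0.713 -0.34   0.065]
side h55-65 250 [ 0.499 -0.344  0.05 ] [ 0.634 -0.328  0.065]
side h140-155 1975 [ 0.737 -0.002  0.135] [0.835 0.13  0.152]
side h140-155 539 [ 0.729 -0.094  0.135] [ 0.761 -0.061  0.151]
```

Emit:
servo_tool(steps=[[[60,-10,0],2,-1],[[120,-25,0],5.5,-1],[[180,-35,0],5.5,-1],[[240,-50,0],5.5,-1],[[300,-60,0],5.5,-1],[[350,-65,0],5.5,-1],[[350,-65,60],5.5,-1],[[350,-65,120],5.5,-1],[[350,-65,180],5.5,-1],[[350,-65,226],5.5,-1],[[350,-65,226],5.5,-1]], squeeze=10)

```text
clock: 1.48
eef_pos: [0.5804, 0.3477, -0.0404]
ee_rot: [-0.002, 0.74, 0.672, -0.005]
force: [-0.7, -0.9, -1.0]
opening: 0.0005
grasp_force: 0.0
```

Emit:
servo_tool(steps=[[[-40,0,0],0,-1],[[-70,0,0],0,-1],[[-85,0,0],0,-1],[[-95,0,0],0,-1],[[-105,0,0],0,-1],[[-110,0,0],0,-1],[[-115,0,0],0,-1],[[-120,0,0],0,-1]])

```text
clock: 2.48
eef_pos: [0.5748, 0.2318, -0.0329]
ee_rot: [0.0, 0.74, 0.673, 0.002]
force: [-0.1, 3.9, 6.0]
opening: 0.0008
grasp_force: 3.2
```

Emit:
servo_tool(steps=[[[-5,0,0],0,-1],[[-10,0,0],0,-1],[[-12,0,0],0,-1]])

```text
clock: 2.85
eef_pos: [0.5736, 0.2197, -0.0329]
ee_rot: [0.0, 0.74, 0.672, 0.001]
force: [-1.0, 3.8, 6.9]
opening: 0.0003
grasp_force: 3.3
```

Emit:
servo_tool(steps=[[[-4,0,0],0,-1],[[-7,0,0],0,-1],[[-10,0,0],0,-1]])

```text
clock: 3.22
eef_pos: [0.5727, 0.2101, -0.0329]
ee_rot: [-0.0, 0.74, 0.672, 0.002]
force: [-0.4, 10.6, 5.7]
opening: 0.0004
grasp_force: 7.4
```

```bash
python3 - <<'E'
from h import *
s=vision.snapshot("side"); cv2.imwrite("pics/side1.png",s["img"]); print(env.get_state()["force"])
E
```

```text
[-0.54482801  4.9399594   6.99437647]
```

View pics/side1.png

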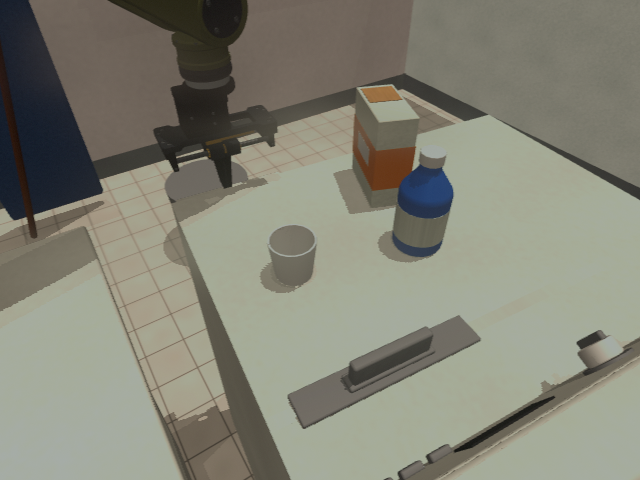

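The drawer is nearly flush, with only a sliver left at (210,185). I'll keep pushing until it hits the stop.

Emit:
servo_tool(steps=[[[-2,0,0],0,-1],[[-4,0,0],0,-1],[[-6,0,0],0,-1]])

```text
clock: 3.65
eef_pos: [0.5728, 0.2101, -0.0328]
ee_rot: [-0.003, 0.741, 0.671, 0.007]
force: [2.3, 27.2, -1.0]
opening: 0.0007
grasp_force: 13.7
```

Emit:
servo_tool(steps=[[[0,0,0],0,-1],[[0,0,0],0,-1],[[40,0,0],0,-1],[[60,0,-60],0,-1],[[60,0,-120],0,0],[[60,0,-180],0,1],[[60,0,-240],0,1],[[60,0,-300],0,1],[[60,0,-360],0,1],[[60,0,-420],0,1],[[60,0,-420],0,1]])

```text
clock: 5.03
eef_pos: [0.5782, 0.2629, 0.3928]
ee_rot: [0.002, 0.74, 0.672, 0.005]
force: [0.2, 0.3, -0.6]
opening: 0.065
grasp_force: 0.0
```

Emit:
servo_tool(steps=[[[30,52,0],0,1],[[60,104,0],0,1],[[90,156,0],0,1],[[120,208,0],0,1],[[150,260,0],0,1],[[180,312,0],0,1],[[210,364,0],0,1],[[240,416,0],0,1],[[270,468,0],0,1],[[300,520,0],0,1],[[300,520,0],0,1]])

```text
clock: 6.4
eef_pos: [0.9108, 0.4146, 0.3183]
ee_rot: [0.008, 0.74, 0.672, 0.023]
force: [0.4, -0.1, 0.3]
opening: 0.095
grasp_force: 0.0
```

```bash
python3 - <<'E'
from h import *
st=env.get_state(); print({k:np.round(st[k],3) for k in("clock","joints","eef_pos","ee_rot")})
from scipy.spatial.transform import Rotation as R
q=st["ee_rot"]; print(R.from_quat([q[1],q[2],q[3],q[0]]).as_matrix().round(3))
E
```

```text
{'clock': np.float64(6.4), 'joints': array([0.373, 1.121, 0.025, 0.003, 1.946, 0.47 ]), 'eef_pos': array([0.911, 0.415, 0.318]), 'ee_rot': array([0.008, 0.74 , 0.672, 0.023])}
[[ 0.095  0.994  0.045]
 [ 0.995 -0.096  0.02 ]
 [ 0.024  0.043 -0.999]]
```

Emit:
servo_tool(steps=[[[-30,-52,-10],0,1],[[-60,-104,-30],0,1],[[-90,-156,-60],0,1],[[-120,-208,-100],0,1],[[-150,-260,-150],0,1],[[-180,-312,-200],0,1],[[-200,-346,-250],0,1],[[-200,-346,-300],0,1],[[-200,-346,-300],0,1]])

```text
clock: 7.52
eef_pos: [0.5391, 0.2451, 0.5908]
ee_rot: [0.008, 0.74, 0.672, 0.023]
force: [-0.3, 0.5, 0.6]
opening: 0.0952
grasp_force: 0.0
```

```bash
cat >> h.py <<'E'
from scipy.spatial.transform import Rotation as R
def show():
    st=env.get_state(); q=st["ee_rot"]; M=R.from_quat([q[1],q[2],q[3],q[0]]).as_matrix()
    print(*[(k,np.round(st[k],3).tolist()) for k in("clock","joints","eef_pos","force","opening","grasp_force")]); print(M.round(3).tolist())
    return st,M
E
python3 -c "from h import *;show()"
```

```text
('clock', 7.525) ('joints', [0.334, 0.009, 1.108, 0.005, 1.974, 0.432]) ('eef_pos', [0.539, 0.245, 0.591]) ('force', [-0.272, 0.508, 0.568]) ('opening', 0.095) ('grasp_force', 0.0)
[[0.095, 0.994, 0.045], [0.995, -0.096, 0.02], [0.024, 0.043, -0.999]]
```

Emit:
servo_tool(steps=[[[-20,-34,-50],0,1],[[-40,-70,-110],0,1],[[-60,-105,-170],0,1],[[-80,-140,-220],0,1],[[-90,-160,-280],0,1],[[-90,-160,-340],0,1],[[-90,-160,-400],0,1],[[-90,-160,-460],0,1]])

```text
clock: 8.52
eef_pos: [0.3835, 0.1759, 0.9072]
ee_rot: [0.025, 0.739, 0.671, 0.06]
force: [-0.2, 0.1, 0.4]
opening: 0.095
grasp_force: 0.0
```

Emit:
servo_tool(steps=[[[0,0,-60],0,1],[[0,0,-120],0,1]])

```text
clock: 8.78
eef_pos: [0.351, 0.1631, 0.9271]
ee_rot: [0.034, 0.737, 0.67, 0.082]
force: [-0.6, -1.4, 0.9]
opening: 0.0948
grasp_force: 0.0
```

```bash
python3 -c "from h import *;show()"
```

```text
('clock', 8.775) ('joints', [0.288, 0.258, 0.026, 0.021, 2.681, 0.404]) ('eef_pos', [0.351, 0.163, 0.927]) ('force', [-0.561, -1.448, 0.947]) ('opening', 0.095) ('grasp_force', 0.0)
[[0.09, 0.982, 0.167], [0.993, -0.101, 0.059], [0.075, 0.16, -0.984]]
```

```bash
cat >> h.py <<'E'
def go(*W):
    st,M=show()
    for w in W: print(w,"->",np.round((np.array(w)-st["eef_pos"])@M*1000).tolist())
E
python3 -c "from h import *;go((.38,.0,.85),(.35,-.2,.82),(.21,-.37,.82),(.21,-.37,1.1))"
```

```text
('clock', 8.775) ('joints', [0.288, 0.258, 0.026, 0.021, 2.681, 0.404]) ('eef_pos', [0.351, 0.163, 0.927]) ('force', [-0.561, -1.448, 0.947]) ('opening', 0.095) ('grasp_force', 0.0)
[[0.09, 0.982, 0.167], [0.993, -0.101, 0.059], [0.075, 0.16, -0.984]]
(0.38, 0.0, 0.85) -> [-165.0, 33.0, 71.0]
(0.35, -0.2, 0.82) -> [-369.0, 18.0, 84.0]
(0.21, -0.37, 0.82) -> [-550.0, -102.0, 50.0]
(0.21, -0.37, 1.1) -> [-529.0, -57.0, -225.0]
```

Emit:
servo_tool(steps=[[[-55,11,24],-10,1],[[-110,22,48],-20,1],[[-165,33,71],-30,1],[[-220,29,75],-40,1],[[-270,25,78],-50,1],[[-320,21,81],-60,1],[[-369,18,84],-70,1],[[-420,-15,75],-80,1],[[-470,-50,66],-90,1],[[-510,-76,58],-90,1],[[-550,-102,50],-90,1],[[-550,-102,50],-90,1]])

```text
clock: 10.28
eef_pos: [0.2122, -0.3674, 0.8205]
ee_rot: [0.079, 0.049, 0.995, 0.031]
force: [0.9, -0.6, 0.7]
opening: 0.095
grasp_force: 0.0
```

```bash
python3 -c "from h import *;go((.21,-.37,.88),(.21,-.37,.94),(.21,-.37,1.0),(.21,-.37,1.06))"
```

```text
('clock', 10.275) ('joints', [-1.302, 0.003, 0.664, 0.273, 2.466, -2.559]) ('eef_pos', [0.212, -0.367, 0.821]) ('force', [0.867, -0.563, 0.662]) ('opening', 0.095) ('grasp_force', 0.0)
[[-0.983, 0.093, 0.16], [0.102, 0.993, 0.053], [-0.154, 0.069, -0.986]]
(0.21, -0.37, 0.88) -> [-7.0, 1.0, -59.0]
(0.21, -0.37, 0.94) -> [-17.0, 5.0, -118.0]
(0.21, -0.37, 1.0) -> [-26.0, 10.0, -177.0]
(0.21, -0.37, 1.06) -> [-35.0, 14.0, -237.0]
```

Emit:
servo_tool(steps=[[[-7,1,-59],0,1],[[-17,5,-118],0,1],[[-26,10,-177],0,1],[[-35,14,-237],0,1]])

```text
clock: 10.78
eef_pos: [0.2331, -0.3701, 0.901]
ee_rot: [0.104, 0.051, 0.993, 0.007]
force: [-0.2, -0.1, -0.6]
opening: 0.0951
grasp_force: 0.0
```

```bash
python3 -c "from h import *;show()"
```

```text
('clock', 10.775) ('joints', [-1.278, 0.332, 0.029, 0.462, 2.679, -2.321]) ('eef_pos', [0.233, -0.37, 0.901]) ('force', [-0.217, -0.082, -0.586]) ('opening', 0.095) ('grasp_force', 0.0)
[[-0.973, 0.1, 0.207], [0.103, 0.995, 0.003], [-0.206, 0.024, -0.978]]
```

Emit:
servo_tool(steps=[[[-10,4,-60],0,1],[[-20,8,-120],0,1]])

```text
clock: 11.02
eef_pos: [0.2229, -0.3401, 0.9203]
ee_rot: [0.118, 0.052, 0.992, -0.009]
force: [-0.5, 1.3, -0.0]
opening: 0.0951
grasp_force: 0.0
```

```bash
python3 -c "from h import *;go((.4,-.35,.75),(.566,-.219,.35),(.566,-.219,.15))"
```

```text
('clock', 11.025) ('joints', [-1.295, 0.289, 0.025, 0.508, 2.681, -2.289]) ('eef_pos', [0.223, -0.34, 0.92]) ('force', [-0.458, 1.287, -0.022]) ('opening', 0.095) ('grasp_force', 0.0)
[[-0.967, 0.104, 0.233], [0.1, 0.995, -0.03], [-0.235, -0.006, -0.972]]
(0.4, -0.35, 0.75) -> [-132.0, 10.0, 207.0]
(0.566, -0.219, 0.35) -> [-185.0, 160.0, 631.0]
(0.566, -0.219, 0.15) -> [-138.0, 161.0, 825.0]
```

Emit:
servo_tool(steps=[[[-11,12,59],0,1],[[-22,23,118],0,1],[[-33,35,177],0,1],[[-43,46,237],0,1],[[-54,58,296],0,1],[[-65,69,355],0,1],[[-76,81,414],0,1],[[-87,92,473],0,1],[[-98,104,532],0,1],[[-109,115,591],0,1],[[-119,127,651],0,1],[[-130,138,710],0,1],[[-141,150,769],0,1],[[-152,161,828],0,1],[[-152,161,828],0,1]])

```text
clock: 12.9
eef_pos: [0.5801, -0.2192, 0.1465]
ee_rot: [0.117, 0.052, 0.992, -0.005]
force: [0.6, -0.9, -0.4]
opening: 0.0952
grasp_force: 0.0
```

```bash
python3 - <<'E'
from h import *
go((.58,-.22,.05),(.58,-.22,.02))
s=vision.snapshot("wrist"); cv2.imwrite("pics/w1.png",s["img"]); p=pts(s); z=p[...,2]
r=(z>.033)&(z<.046)&(abs(p[...,0]-.58)<.1)&(abs(p[...,1]+.22)<.04)
print(r.sum(), cv2.minAreaRect((p[r][:,:2]*1000).astype(np.float32)))
E
```

```text
('clock', 12.9) ('joints', [-0.494, -0.058, 1.929, 0.103, 1.055, -2.001]) ('eef_pos', [0.58, -0.219, 0.146]) ('force', [0.596, -0.944, -0.392]) ('opening', 0.095) ('grasp_force', 0.0)
[[-0.967, 0.104, 0.232], [0.101, 0.995, -0.023], [-0.233, 0.001, -0.972]]
(0.58, -0.22, 0.05) -> [22.0, -1.0, 94.0]
(0.58, -0.22, 0.02) -> [29.0, -1.0, 123.0]
1878 ((576.5078125, -218.86936950683594), (13.806204795837402, 99.61027526855469), 84.64421844482422)
```

View pics/w1.png

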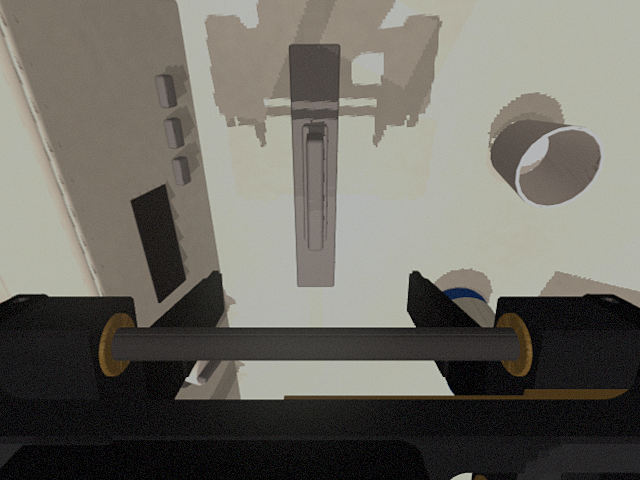

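The rib at (316,190) is centred between the open fingers. Next I descend and grip it.

Emit:
servo_tool(steps=[[[11,-1,47],0,1],[[19,-1,80],0,1],[[26,-1,110],0,1],[[28,-1,123],0,1],[[28,-1,123],0,1],[[28,-1,123],0,-1],[[28,-1,123],0,-1],[[28,-1,123],0,-1],[[28,-1,123],0,-1],[[28,-1,123],0,-1],[[28,-1,123],0,-1]], squeeze=58)

```text
clock: 14.32
eef_pos: [0.5812, -0.2209, 0.0211]
ee_rot: [0.117, 0.052, 0.992, -0.005]
force: [0.7, 0.4, -0.9]
opening: 0.0403
grasp_force: 0.0
```

```bash
python3 -c "from h import *;go((.579,-.22,.05),(.579,-.22,.3),(.579,-.22,.38))"
```

```text
('clock', 14.325) ('joints', [-0.495, 0.09, 2.009, 0.122, 0.829, -2.034]) ('eef_pos', [0.581, -0.221, 0.021]) ('force', [0.679, 0.435, -0.861]) ('opening', 0.04) ('grasp_force', 0.0)
[[-0.967, 0.104, 0.231], [0.102, 0.995, -0.023], [-0.232, 0.001, -0.973]]
(0.579, -0.22, 0.05) -> [-5.0, 1.0, -29.0]
(0.579, -0.22, 0.3) -> [-63.0, 1.0, -272.0]
(0.579, -0.22, 0.38) -> [-81.0, 1.0, -350.0]
```

Emit:
servo_tool(steps=[[[0,0,0],0,-1],[[0,0,0],0,-1],[[0,0,0],0,-1],[[0,0,0],0,-1],[[0,0,0],0,-1],[[0,0,0],0,-1]])

```text
clock: 15.08
eef_pos: [0.5812, -0.221, 0.0212]
ee_rot: [0.117, 0.052, 0.992, -0.006]
force: [0.2, -0.1, 0.2]
opening: 0.0004
grasp_force: 0.0
```

```bash
python3 - <<'E'
from h import *
s=vision.snapshot("side"); cv2.imwrite("pics/s2.png",s["img"][200:480,240:540])
show()
E
```

```text
('clock', 15.125) ('joints', [-0.495, 0.09, 2.009, 0.122, 0.829, -2.034]) ('eef_pos', [0.581, -0.221, 0.021]) ('force', [-0.723, 0.515, -0.342]) ('opening', 0.0) ('grasp_force', 0.0)
[[-0.967, 0.104, 0.231], [0.102, 0.995, -0.023], [-0.232, 0.001, -0.973]]
```

View pics/s2.png

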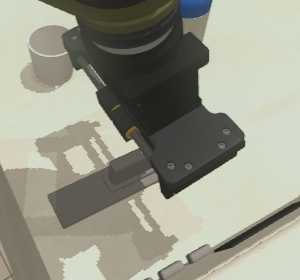

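```bash
python3 - <<'E'
from h import *
a=vision.snapshot("scene"); b=vision.snapshot("side")
A=cv2.resize(a["img"][140:300,130:290],None,fx=2.4,fy=2.4,interpolation=cv2.INTER_CUBIC)
B=cv2.resize(b["img"][310:450,300:440],(384,384),interpolation=cv2.INTER_CUBIC)
cv2.imwrite("pics/c3.png",cv2.convertScaleAbs(np.hstack([A,B]),alpha=1.5))
np.savez("b3.npz",**b);np.savez("a3.npz",**a)
p=pts(b)
for v,u in [(375,392),(382,390),(370,375),(360,365),(395,400)]: print(u,v,p[v,u].round(3))
E
```

```text
392 375 [ 0.572 -0.231  0.007]
390 382 [ 0.565 -0.236  0.006]
375 370 [ 0.554 -0.222  0.021]
365 360 [ 0.544 -0.216  0.041]
400 395 [ 0.568 -0.25  -0.002]
```

View pics/c3.png

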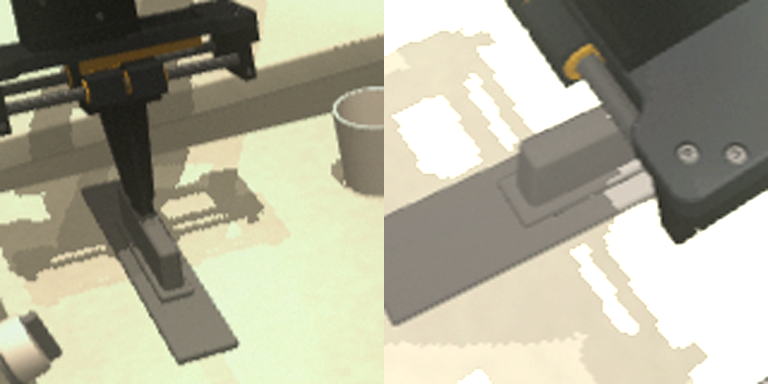

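```bash
python3 - <<'E'
from h import *
a=np.load("a3.npz"); p=pts(a)
for cx,cy in [(145,150),(145,180),(143,195),(145,205),(147,212),(152,218),(155,225),(160,235),(135,200),(128,200)]:
    u,v=int(130+cx/2.4),int(140+cy/2.4); print((cx,cy),p[v,u].round(3),a["img"][v,u])
E
python3 -c "from h import *;show()"
```

```text
(145, 150) [ 0.575 -0.214  0.087] [20 23 24]
(145, 180) [ 0.582 -0.219  0.069] [24 29 28]
(143, 195) [ 0.58  -0.221  0.058] [25 31 32]
(145, 205) [ 0.584 -0.222  0.053] [24 29 31]
(147, 212) [ 0.585 -0.221  0.047] [26 32 33]
(152, 218) [ 0.583 -0.218  0.041] [42 48 51]
(155, 225) [ 0.589 -0.219  0.039] [65 74 78]
(160, 235) [ 0.605 -0.222  0.042] [73 83 87]
(135, 200) [ 0.583 -0.228  0.058] [23 27 27]
(128, 200) [ 0.552 -0.223  0.04 ] [38 45 46]
('clock', 15.225) ('joints', [-0.495, 0.09, 2.009, 0.122, 0.829, -2.034]) ('eef_pos', [0.581, -0.221, 0.021]) ('force', [-0.022, 0.218, 0.182]) ('opening', 0.0) ('grasp_force', 0.0)
[[-0.967, 0.104, 0.231], [0.102, 0.995, -0.023], [-0.232, 0.001, -0.973]]
```

```bash
python3 - <<'E'
from h import *
for f in ("side0.npz","b3.npz"):
    s=np.load(f); p=pts(s); n=p[...,0]*.0935+p[...,1]*.9956
    for lo,hi in ((-.004,.004),(-.03,-.006)):
        r=(p[...,2]>lo)&(p[...,2]<hi)&(p[...,0]>.5)&(p[...,0]<.68)&(n>.1)&(n<.45)
        print(f,lo,r.sum(),np.percentile(n[r],[1,50,95,99.5]).round(4) if r.sum() else "")
    cols=range(185,270,6)
    print([ (u,round(float(max([n[v,u] for v in range(150,260) if -.03<p[v,u,2]<.003 and n[v,u]<.45],default=0)),3)) for u in cols])
cv2.imwrite("pics/d4.png",cv2.resize(np.load("b3.npz")["img"][150:240,150:300],None,fx=4,fy=4))
E
```

```text
side0.npz -0.004 6358 [0.1018 0.1709 0.243  0.2512]
side0.npz -0.03 1283 [0.2793 0.2922 0.3053 0.3086]
[(185, 0.309), (191, 0.306), (197, 0.307), (203, 0.311), (209, 0.308), (215, 0.308), (221, 0.305), (227, 0.307), (233, 0.307), (239, 0.304), (245, 0.306), (251, 0.303), (257, 0.305), (263, 0.308), (269, 0.305)]
b3.npz -0.004 4616 [0.1017 0.1633 0.2406 0.2512]
b3.npz -0.03 738 [0.2777 0.2941 0.3065 0.3106]
[(185, 0.308), (191, 0.309), (197, 0.31), (203, 0.306), (209, 0.31), (215, 0.306), (221, 0.303), (227, 0.294), (233, 0.293), (239, 0.25), (245, 0.242), (251, 0.226), (257, 0.215), (263, 0.203), (269, 0.191)]
```

View pics/d4.png

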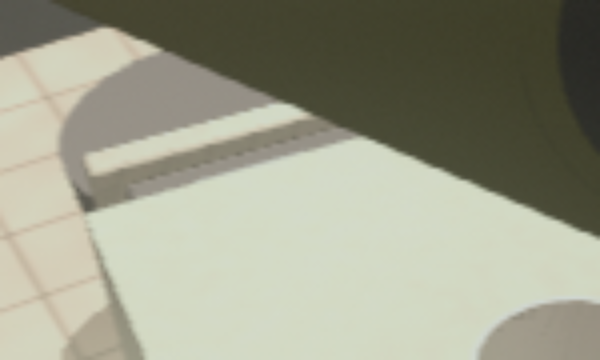

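The crop shows the drawer is still open: the white face at (200,140) hasn't moved. The real fingertips sit about 23 mm behind the reported TCP, so they slid over the top of the face. I'll lift off and push it again lower down.

```bash
python3 -c "from h import *;go((.58,-.22,.21),(.58,.34,.21),(.58,.34,-.067),(.5745,.28,-.067),(.570,.236,-.067))"
```

```text
('clock', 15.225) ('joints', [-0.495, 0.09, 2.009, 0.122, 0.829, -2.034]) ('eef_pos', [0.581, -0.221, 0.021]) ('force', [-0.022, 0.218, 0.182]) ('opening', 0.0) ('grasp_force', 0.0)
[[-0.967, 0.104, 0.231], [0.102, 0.995, -0.023], [-0.232, 0.001, -0.973]]
(0.58, -0.22, 0.21) -> [-43.0, 1.0, -184.0]
(0.58, 0.34, 0.21) -> [14.0, 558.0, -197.0]
(0.58, 0.34, -0.067) -> [79.0, 558.0, 73.0]
(0.5745, 0.28, -0.067) -> [78.0, 497.0, 73.0]
(0.57, 0.236, -0.067) -> [78.0, 453.0, 73.0]
```

Emit:
servo_tool(steps=[[[-14,0,-60],0,-1],[[-28,0,-120],0,-1],[[-43,1,-184],0,-1],[[-37,60,-185],0,-1],[[-31,120,-187],0,-1],[[-25,180,-188],0,-1],[[-19,240,-190],0,-1],[[-13,300,-191],0,-1],[[-7,360,-193],0,-1],[[-1,420,-194],0,-1],[[5,480,-195],0,-1],[[11,530,-196],0,-1],[[14,558,-197],0,-1],[[28,558,-139],0,-1],[[42,558,-81],0,-1],[[56,558,-23],0,-1],[[70,558,36],0,-1],[[79,558,73],0,-1],[[79,558,73],0,-1]])

```text
clock: 17.6
eef_pos: [0.5765, 0.3384, -0.072]
ee_rot: [0.113, 0.052, 0.992, -0.008]
force: [-0.9, 0.4, 0.2]
opening: 0.0005
grasp_force: 0.0
```

Emit:
servo_tool(steps=[[[0,-20,0],0,-1],[[0,-35,0],0,-1],[[0,-45,0],0,-1],[[0,-55,0],0,-1],[[0,-65,0],0,-1]])

```text
clock: 18.23
eef_pos: [0.5733, 0.275, -0.0671]
ee_rot: [0.117, 0.052, 0.992, -0.005]
force: [-0.5, -0.0, -1.2]
opening: 0.0006
grasp_force: 0.0
```

```bash
python3 - <<'E'
from h import *
show(); s=vision.snapshot("side"); p=pts(s); n=p[...,0]*.0935+p[...,1]*.9956
print([ (u,round(float(max([n[v,u] for v in range(150,260) if -.03<p[v,u,2]<.003 and n[v,u]<.45],default=0)),3)) for u in range(185,270,6)])
cv2.imwrite("pics/d5.png",cv2.resize(s["img"][60:240,120:320],None,fx=3,fy=3))
E
```

```text
('clock', 18.225) ('joints', [0.42, 0.274, 1.978, -0.182, 0.692, -0.917]) ('eef_pos', [0.573, 0.275, -0.067]) ('force', [-0.547, -0.013, -1.205]) ('opening', 0.001) ('grasp_force', 0.0)
[[-0.967, 0.105, 0.232], [0.102, 0.995, -0.023], [-0.233, 0.002, -0.972]]
[(185, 0.307), (191, 0.296), (197, 0.299), (203, 0.305), (209, 0.31), (215, 0.306), (221, 0.308), (227, 0.308), (233, 0.307), (239, 0.309), (245, 0.306), (251, 0.307), (257, 0.31), (263, 0.305), (269, 0.306)]
```

View pics/d5.png

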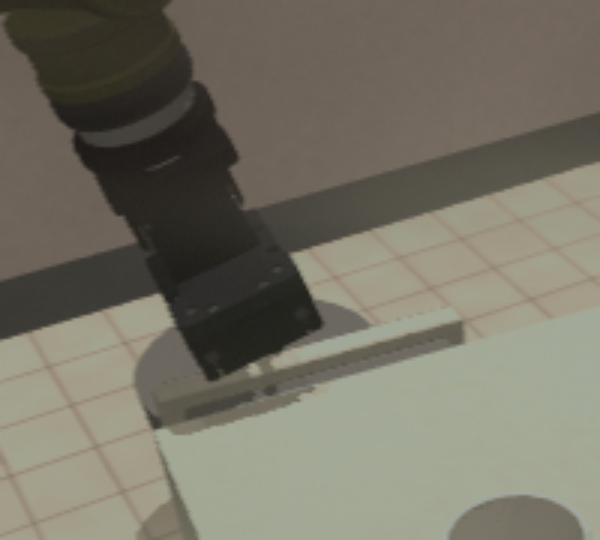

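The gripper now stands in front of the face, almost touching it. Pushing.

Emit:
servo_tool(steps=[[[0,-8,0],0,-1],[[0,-16,0],0,-1],[[0,-24,0],0,-1],[[0,-32,0],0,-1]])

```text
clock: 18.77
eef_pos: [0.57, 0.2437, -0.0675]
ee_rot: [0.117, 0.052, 0.992, -0.005]
force: [1.9, 3.9, -0.7]
opening: 0.0001
grasp_force: 1.7
```

Emit:
servo_tool(steps=[[[0,-6,0],0,-1],[[0,-12,0],0,-1],[[0,-17,0],0,-1]])

```text
clock: 19.15
eef_pos: [0.5683, 0.2267, -0.0674]
ee_rot: [0.117, 0.052, 0.992, -0.005]
force: [2.4, 10.9, -2.0]
opening: 0.0003
grasp_force: 6.9
```

Emit:
servo_tool(steps=[[[0,-4,0],0,-1],[[0,-8,0],0,-1]])

```text
clock: 19.4
eef_pos: [0.5687, 0.227, -0.0671]
ee_rot: [0.12, 0.054, 0.991, 0.003]
force: [6.1, 49.3, -18.8]
opening: 0.0001
grasp_force: 23.4
```

Emit:
servo_tool(steps=[[[0,4,0],0,-1],[[0,4,0],0,-1],[[0,25,0],0,-1],[[0,50,0],0,-1]])

```text
clock: 19.9
eef_pos: [0.5715, 0.268, -0.0682]
ee_rot: [0.116, 0.052, 0.992, -0.007]
force: [-0.5, -1.2, 0.3]
opening: 0.0005
grasp_force: 0.0
```

```bash
python3 - <<'E'
from h import *
s=vision.snapshot("side"); p=pts(s); n=p[...,0]*.0935+p[...,1]*.9956
print([ (u,round(float(max([n[v,u] for v in range(150,260) if -.03<p[v,u,2]<.003 and n[v,u]<.45],default=0)),3)) for u in range(185,270,6)])
r=(p[...,2]>-.03)&(p[...,2]<-.006)&(p[...,0]>.48)&(p[...,0]<.68)&(n>.2)&(n<.45); print(r.sum(),np.percentile(n[r],[5,50,95]).round(3))
go((.565,.30,-.067),(.565,.33,.2),(.583,-.221,.2),(.583,-.221,.08),(.583,-.221,.03))
E
```

```text
[(185, 0.253), (191, 0.267), (197, 0.251), (203, 0.312), (209, 0.313), (215, 0.314), (221, 0.252), (227, 0.267), (233, 0.27), (239, 0.252), (245, 0.267), (251, 0.27), (257, 0.252), (263, 0.266), (269, 0.267)]
119 [0.266 0.311 0.314]
('clock', 19.95) ('joints', [0.414, 0.27, 1.985, -0.18, 0.69, -0.926]) ('eef_pos', [0.573, 0.271, -0.067]) ('force', [-0.988, 1.671, -0.03]) ('opening', 0.0) ('grasp_force', 0.0)
[[-0.967, 0.103, 0.231], [0.101, 0.995, -0.023], [-0.232, 0.001, -0.973]]
(0.565, 0.3, -0.067) -> [10.0, 28.0, -3.0]
(0.565, 0.33, 0.2) -> [-49.0, 58.0, -263.0]
(0.583, -0.221, 0.2) -> [-122.0, -488.0, -247.0]
(0.583, -0.221, 0.08) -> [-94.0, -488.0, -130.0]
(0.583, -0.221, 0.03) -> [-82.0, -488.0, -81.0]
```

```bash
python3 -c "from h import *;go((.586,-.22,.2),(.586,-.22,.1),(.586,-.22,.02),(.586,-.22,.0),(.586,-.22,-.009))"
```

```text
('clock', 19.95) ('joints', [0.414, 0.27, 1.985, -0.18, 0.69, -0.926]) ('eef_pos', [0.573, 0.271, -0.067]) ('force', [-0.988, 1.671, -0.03]) ('opening', 0.0) ('grasp_force', 0.0)
[[-0.967, 0.103, 0.231], [0.101, 0.995, -0.023], [-0.232, 0.001, -0.973]]
(0.586, -0.22, 0.2) -> [-125.0, -486.0, -246.0]
(0.586, -0.22, 0.1) -> [-101.0, -487.0, -149.0]
(0.586, -0.22, 0.02) -> [-83.0, -487.0, -71.0]
(0.586, -0.22, 0.0) -> [-78.0, -487.0, -51.0]
(0.586, -0.22, -0.009) -> [-76.0, -487.0, -43.0]
```

Emit:
servo_tool(steps=[[[0,40,-40],0,-1],[[-13,58,-95],0,-1],[[-27,58,-150],0,-1],[[-40,58,-210],0,1],[[-49,58,-263],0,1],[[-57,0,-261],0,1],[[-65,-60,-259],0,1],[[-73,-120,-257],0,1],[[-81,-180,-255],0,1],[[-89,-240,-253],0,1],[[-97,-300,-251],0,1],[[-105,-360,-249],0,1],[[-113,-420,-247],0,1],[[-125,-486,-246],0,1],[[-113,-487,-195],0,1],[[-101,-487,-149],0,1],[[-91,-487,-105],0,1],[[-83,-487,-71],0,1],[[-80,-487,-60],0,1],[[-80,-487,-60],0,1]])

```text
clock: 22.45
eef_pos: [0.5843, -0.2224, 0.0083]
ee_rot: [0.116, 0.052, 0.992, -0.005]
force: [-0.3, -0.2, 1.2]
opening: 0.0949
grasp_force: 0.0
```

```bash
python3 -c "from h import *;go((.586,-.22,.0),(.586,-.22,-.009))"
```

```text
('clock', 22.45) ('joints', [-0.495, 0.117, 2.005, 0.124, 0.808, -2.037]) ('eef_pos', [0.584, -0.222, 0.008]) ('force', [-0.331, -0.216, 1.175]) ('opening', 0.095) ('grasp_force', 0.0)
[[-0.968, 0.104, 0.23], [0.102, 0.995, -0.023], [-0.231, 0.002, -0.973]]
(0.586, -0.22, 0.0) -> [1.0, 3.0, 8.0]
(0.586, -0.22, -0.009) -> [3.0, 3.0, 17.0]
```

Emit:
servo_tool(steps=[[[2,2,9],0,1],[[3,2,16],0,1],[[3,2,16],0,-1],[[3,2,16],0,-1],[[3,2,16],0,-1],[[3,2,16],0,-1],[[3,2,16],0,-1],[[3,2,16],0,-1],[[3,2,16],0,-1],[[3,2,16],0,-1],[[3,2,16],0,-1],[[3,2,16],0,-1],[[3,2,16],0,-1]], squeeze=55)

```text
clock: 24.08
eef_pos: [0.5861, -0.2204, -0.0074]
ee_rot: [0.117, 0.052, 0.992, -0.005]
force: [0.3, 1.2, 0.1]
opening: 0.0138
grasp_force: 55.0
```

```bash
python3 -c "from h import *;st,M=show();go(st['eef_pos']+[0,0,.06],st['eef_pos']+[0,0,.30],(.55,-.1,.36),(.55,.1,.45))"
```

```text
('clock', 24.075) ('joints', [-0.49, 0.141, 2.01, 0.127, 0.777, -2.037]) ('eef_pos', [0.586, -0.22, -0.007]) ('force', [0.334, 1.243, 0.056]) ('opening', 0.014) ('grasp_force', 54.997)
[[-0.967, 0.104, 0.231], [0.102, 0.995, -0.023], [-0.232, 0.001, -0.973]]
('clock', 24.075) ('joints', [-0.49, 0.141, 2.01, 0.127, 0.777, -2.037]) ('eef_pos', [0.586, -0.22, -0.007]) ('force', [0.334, 1.243, 0.056]) ('opening', 0.014) ('grasp_force', 54.997)
[[-0.967, 0.104, 0.231], [0.102, 0.995, -0.023], [-0.232, 0.001, -0.973]]
[ 0.58610203 -0.22039991  0.05255032] -> [-14.0, 0.0, -58.0]
[ 0.58610203 -0.22039991  0.29255032] -> [-70.0, 0.0, -292.0]
(0.55, -0.1, 0.36) -> [-38.0, 116.0, -369.0]
(0.55, 0.1, 0.45) -> [-39.0, 315.0, -461.0]
```

Gripped: opening 14 mm at 55 N. Now pulling straight up, slowly at first.

Emit:
servo_tool(steps=[[[-5,0,-20],0,-1],[[-10,0,-40],0,-1],[[-14,0,-60],0,-1],[[-21,0,-88],0,-1],[[-28,0,-116],0,-1],[[-35,0,-145],0,-1],[[-42,0,-175],0,-1],[[-49,0,-205],0,-1],[[-56,0,-235],0,-1],[[-63,0,-264],0,-1],[[-70,0,-292],0,-1],[[-80,0,-335],0,-1],[[-92,0,-385],0,-1],[[-92,0,-385],0,-1]])

```text
clock: 25.82
eef_pos: [0.5873, -0.2216, 0.3952]
ee_rot: [0.121, 0.052, 0.991, -0.008]
force: [0.1, 0.8, -2.8]
opening: 0.0134
grasp_force: 55.0
```

```bash
python3 - <<'E'
from h import *
go((.45,.05,.6),(.42,.15,.85),(.42,.15,.95))
E
```

```text
('clock', 25.825) ('joints', [-0.491, -0.138, 1.591, 0.089, 1.461, -1.957]) ('eef_pos', [0.587, -0.222, 0.395]) ('force', [0.092, 0.816, -2.804]) ('opening', 0.013) ('grasp_force', 54.996)
[[-0.965, 0.104, 0.24], [0.101, 0.995, -0.028], [-0.242, -0.003, -0.97]]
(0.45, 0.05, 0.6) -> [110.0, 255.0, -239.0]
(0.42, 0.15, 0.85) -> [89.0, 351.0, -492.0]
(0.42, 0.15, 0.95) -> [65.0, 351.0, -589.0]
```

Emit:
servo_tool(steps=[[[14,30,-46],9,-1],[[28,60,-92],18,-1],[[42,90,-138],27,-1],[[56,120,-184],36,-1],[[70,149,-229],45,-1],[[70,166,-280],54,-1],[[71,183,-330],63,-1],[[71,200,-380],72,-1],[[72,216,-430],79,-1],[[72,232,-475],79,-1],[[72,242,-508],79,-1],[[72,242,-508],79,-1]])

```text
clock: 27.32
eef_pos: [0.4241, 0.0392, 0.8672]
ee_rot: [0.095, 0.67, 0.733, 0.071]
force: [-0.1, -0.3, -3.0]
opening: 0.0136
grasp_force: 55.0
```

```bash
python3 -c "
from h import *
st,M=show();print(st['joint_velocities'].round(3)); print('up60',(M.T@[0,0,60]).round(),'in60',(M.T@[-60,0,0]).round())"
```

```text
('clock', 27.325) ('joints', [-0.02, -0.024, 0.58, -0.025, 2.348, -0.129]) ('eef_pos', [0.424, 0.039, 0.867]) ('force', [-0.094, -0.264, -2.983]) ('opening', 0.014) ('grasp_force', 54.996)
[[-0.083, 0.969, 0.234], [0.996, 0.091, -0.023], [-0.044, 0.231, -0.972]]
[-0.017 -0.017  0.11  -0.001 -0.032 -0.006]
up60 [ -3.  14. -58.] in60 [  5. -58. -14.]
```

Emit:
servo_tool(steps=[[[-3,14,-58],0,-1],[[-6,28,-116],0,-1],[[-9,42,-174],0,-1]])

```text
clock: 27.7
eef_pos: [0.3951, 0.0327, 0.9354]
ee_rot: [0.099, 0.671, 0.731, 0.075]
force: [1.1, -0.1, -2.4]
opening: 0.0136
grasp_force: 55.0
```

Emit:
servo_tool(steps=[[[-3,15,-58],0,-1],[[-6,30,-116],0,-1]])

```text
clock: 27.95
eef_pos: [0.3654, 0.0301, 0.9496]
ee_rot: [0.11, 0.669, 0.73, 0.086]
force: [-0.8, -0.2, -3.1]
opening: 0.0135
grasp_force: 55.0
```

Emit:
servo_tool(steps=[[[-3,16,-58],0,-1],[[-6,32,-116],0,-1]])

```text
clock: 28.2
eef_pos: [0.3453, 0.0271, 0.9593]
ee_rot: [0.12, 0.667, 0.729, 0.095]
force: [-0.5, 0.8, -2.7]
opening: 0.0139
grasp_force: 55.0
```

```bash
python3 -c "
from h import *
st,M=show(); print('up60',(M.T@[0,0,60]).round(),'in60',(M.T@[-60,0,0]).round())"
```

```text
('clock', 28.2) ('joints', [-0.08, 0.179, 0.026, 0.006, 2.63, -0.162]) ('eef_pos', [0.345, 0.027, 0.959]) ('force', [-0.515, 0.795, -2.673]) ('opening', 0.014) ('grasp_force', 54.977)
[[-0.081, 0.95, 0.301], [0.996, 0.091, -0.021], [-0.048, 0.298, -0.953]]
up60 [ -3.  18. -57.] in60 [  5. -57. -18.]
```

Emit:
servo_tool(steps=[[[0,-13,-59],0,-1],[[0,-26,-118],0,-1]])

```text
clock: 28.45
eef_pos: [0.2839, 0.0253, 0.9754]
ee_rot: [0.127, 0.666, 0.728, 0.102]
force: [-0.6, -0.4, -1.9]
opening: 0.0138
grasp_force: 55.0
```

Emit:
servo_tool(steps=[[[0,-12,-59],0,-1],[[0,-24,-118],0,-1]])

```text
clock: 28.7
eef_pos: [0.2436, 0.0275, 0.9887]
ee_rot: [0.147, 0.664, 0.724, 0.116]
force: [-0.7, -1.0, -1.7]
opening: 0.0136
grasp_force: 55.0
```

Emit:
servo_tool(steps=[[[-3,20,-57],0,-1],[[-6,40,-114],0,-1]])

```text
clock: 28.95
eef_pos: [0.2323, 0.0246, 0.9928]
ee_rot: [0.153, 0.662, 0.723, 0.122]
force: [0.1, 0.2, -2.3]
opening: 0.0137
grasp_force: 55.0
```

Emit:
servo_tool(steps=[[[-3,21,-56],0,-1],[[-6,42,-112],0,-1],[[-9,63,-168],0,-1],[[-12,84,-224],0,-1]])

```text
clock: 29.45
eef_pos: [0.2188, 0.0213, 0.9976]
ee_rot: [0.161, 0.66, 0.722, 0.13]
force: [0.0, 0.2, -2.3]
opening: 0.0133
grasp_force: 55.0
```

```bash
python3 -c "
from h import *
st,M=show(); print('up60',(M.T@[0,0,60]).round(),'in60',(M.T@[-60,0,0]).round())"
```

```text
('clock', 29.45) ('joints', [-0.282, 0.02, 0.027, 0.199, 2.68, -0.174]) ('eef_pos', [0.219, 0.021, 0.998]) ('force', [0.006, 0.241, -2.335]) ('opening', 0.013) ('grasp_force', 54.977)
[[-0.076, 0.912, 0.404], [0.995, 0.094, -0.025], [-0.061, 0.4, -0.915]]
up60 [ -4.  24. -55.] in60 [  5. -55. -24.]
```

```bash
python3 -c "
from h import *
go((.3,.03,.95),(.6,.062,.8),(.92,.095,.65))"
```

```text
('clock', 29.45) ('joints', [-0.282, 0.02, 0.027, 0.199, 2.68, -0.174]) ('eef_pos', [0.219, 0.021, 0.998]) ('force', [0.006, 0.241, -2.335]) ('opening', 0.013) ('grasp_force', 54.977)
[[-0.076, 0.912, 0.404], [0.995, 0.094, -0.025], [-0.061, 0.4, -0.915]]
(0.3, 0.03, 0.95) -> [5.0, 56.0, 76.0]
(0.6, 0.062, 0.8) -> [24.0, 272.0, 333.0]
(0.92, 0.095, 0.65) -> [41.0, 507.0, 599.0]
```

Emit:
servo_tool(steps=[[[2,28,38],0,-1],[[5,56,76],0,-1],[[8,90,117],0,-1],[[11,125,158],0,-1],[[14,160,200],0,-1],[[17,195,242],0,-1],[[20,233,287],0,-1],[[24,272,333],0,-1],[[27,310,376],0,-1],[[30,350,421],0,-1],[[33,390,466],0,-1],[[36,430,511],0,-1],[[39,470,556],0,-1],[[41,507,599],0,-1]])

```text
clock: 31.2
eef_pos: [0.9186, 0.0949, 0.6434]
ee_rot: [0.161, 0.66, 0.722, 0.13]
force: [-21.7, 2.6, 62.9]
opening: 0.0132
grasp_force: 54.9
```

```bash
python3 -c "
from h import *
st,M=show(); print('upout45',(M.T@[42,4,42]).round(),'out60',(M.T@[60,6,0]).round())"
```

```text
('clock', 31.2) ('joints', [0.062, 0.789, 0.025, -0.054, 1.913, -0.056]) ('eef_pos', [0.919, 0.095, 0.643]) ('force', [-21.731, 2.571, 62.895]) ('opening', 0.013) ('grasp_force', 54.922)
[[-0.077, 0.912, 0.404], [0.995, 0.095, -0.025], [-0.061, 0.4, -0.915]]
upout45 [ -2.  55. -22.] out60 [ 1. 55. 24.]
```

Emit:
servo_tool(steps=[[[-1,27,-11],0,-1],[[-2,55,-22],0,-1]])

```text
clock: 31.45
eef_pos: [0.9252, 0.0938, 0.6505]
ee_rot: [0.172, 0.657, 0.72, 0.141]
force: [-0.7, -0.2, -0.6]
opening: 0.0136
grasp_force: 55.0
```

Emit:
servo_tool(steps=[[[-2,55,-22],0,-1],[[-4,110,-44],0,-1]])

```text
clock: 31.7
eef_pos: [0.9242, 0.0919, 0.6802]
ee_rot: [0.192, 0.652, 0.715, 0.163]
force: [0.0, -0.1, -2.3]
opening: 0.0136
grasp_force: 55.0
```

```bash
python3 -c "
from h import *
st,M=show(); print('upout45',(M.T@[42,4,42]).round(),'out60',(M.T@[60,6,0]).round())"
```

```text
('clock', 31.7) ('joints', [0.057, 0.759, 0.025, -0.047, 1.848, -0.059]) ('eef_pos', [0.924, 0.092, 0.68]) ('force', [0.041, -0.087, -2.285]) ('opening', 0.014) ('grasp_force', 54.969)
[[-0.075, 0.869, 0.488], [0.995, 0.096, -0.017], [-0.062, 0.485, -0.873]]
upout45 [ -2.  57. -16.] out60 [ 1. 53. 29.]
```

Each call now adds about 0.05 of tilt, from 0.40 to 0.485. I'll continue the same way.

Emit:
servo_tool(steps=[[[-2,57,-16],0,-1],[[-4,114,-32],0,-1]])

```text
clock: 31.95
eef_pos: [0.9365, 0.0906, 0.6854]
ee_rot: [0.206, 0.648, 0.711, 0.178]
force: [-0.0, -0.0, -1.6]
opening: 0.0138
grasp_force: 55.0
```

Emit:
servo_tool(steps=[[[-2,57,-14],0,-1],[[-4,114,-28],0,-1]])

```text
clock: 32.2
eef_pos: [0.9466, 0.0897, 0.6947]
ee_rot: [0.22, 0.644, 0.707, 0.193]
force: [0.5, -0.6, -2.1]
opening: 0.0135
grasp_force: 55.0
```

Emit:
servo_tool(steps=[[[-2,57,-12],0,-1],[[-4,114,-24],0,-1]])

```text
clock: 32.45
eef_pos: [0.955, 0.0889, 0.707]
ee_rot: [0.235, 0.638, 0.703, 0.209]
force: [-0.3, -0.5, -2.8]
opening: 0.0136
grasp_force: 55.0
```

Emit:
servo_tool(steps=[[[-2,57,-10],0,-1],[[-4,114,-20],0,-1]])

```text
clock: 32.7
eef_pos: [0.9628, 0.0882, 0.7202]
ee_rot: [0.25, 0.633, 0.697, 0.225]
force: [-0.1, 0.1, -1.8]
opening: 0.0141
grasp_force: 55.0
```

Emit:
servo_tool(steps=[[[-2,58,-8],0,-1],[[-4,116,-16],0,-1]])

```text
clock: 32.95
eef_pos: [0.9704, 0.0877, 0.7334]
ee_rot: [0.265, 0.627, 0.692, 0.241]
force: [-0.9, 0.6, -2.2]
opening: 0.0137
grasp_force: 55.0
```

```bash
python3 -c "
from h import *
st,M=show(); print('in',(M.T@[-200,-20,-50]).round())"
```

```text
('clock', 32.95) ('joints', [0.044, 0.743, 0.025, -0.028, 1.641, -0.067]) ('eef_pos', [0.97, 0.088, 0.733]) ('force', [-0.924, 0.635, -2.195]) ('opening', 0.014) ('grasp_force', 54.973)
[[-0.074, 0.74, 0.669], [0.995, 0.098, 0.002], [-0.064, 0.666, -0.743]]
in [  -2. -183.  -97.]
```

Emit:
servo_tool(steps=[[[-2,58,-6],0,-1],[[-4,116,-12],0,-1]])

```text
clock: 33.2
eef_pos: [0.9774, 0.0872, 0.7474]
ee_rot: [0.28, 0.621, 0.686, 0.257]
force: [-0.3, -0.1, -2.9]
opening: 0.0133
grasp_force: 55.0
```

Emit:
servo_tool(steps=[[[-2,58,-4],0,-1],[[-4,116,-8],0,-1]])

```text
clock: 33.45
eef_pos: [0.9837, 0.0869, 0.7619]
ee_rot: [0.294, 0.614, 0.68, 0.273]
force: [0.3, 0.0, -2.2]
opening: 0.0137
grasp_force: 55.0
```

Emit:
servo_tool(steps=[[[-2,58,-3],0,-1],[[-4,116,-6],0,-1]])

```text
clock: 33.7
eef_pos: [0.9883, 0.0866, 0.778]
ee_rot: [0.309, 0.607, 0.673, 0.288]
force: [-0.2, 0.5, -2.5]
opening: 0.0137
grasp_force: 55.0
```

Emit:
servo_tool(steps=[[[0,-15,-8],0,-1],[[0,-45,-24],0,-1],[[0,-80,-42],0,-1],[[0,-110,-58],0,-1],[[0,-120,-64],0,-1],[[0,-120,-64],0,-1],[[0,-120,-64],0,-1],[[0,-120,-64],0,-1],[[0,-120,-64],0,-1],[[0,-120,-64],0,-1]])

```text
clock: 34.95
eef_pos: [0.8632, 0.0743, 0.7262]
ee_rot: [0.308, 0.608, 0.673, 0.287]
force: [-0.3, -0.5, -1.7]
opening: 0.0134
grasp_force: 55.0
```

```bash
python3 - <<'E'
from h import *
st,M=show(); print(st["joint_velocities"].round(3))
s=vision.snapshot("scene"); b=vision.snapshot("side")
cv2.imwrite("pics/f.png",cv2.resize(np.hstack([s["img"],b["img"]]),(800,300)))
p=pts(b); n=p[...,0]*.0935+p[...,1]*.9956
r=(p[...,2]>-.03)&(p[...,2]<-.006)&(p[...,0]>.48)&(p[...,0]<.68)&(n>.2)&(n<.45); print(r.sum(),np.percentile(n[r],[5,50,95]).round(3))
E
```

```text
('clock', 34.95) ('joints', [0.027, 0.148, 0.918, -0.008, 1.206, -0.077]) ('eef_pos', [0.863, 0.074, 0.726]) ('force', [-0.315, -0.452, -1.715]) ('opening', 0.013) ('grasp_force', 54.974)
[[-0.072, 0.642, 0.764], [0.995, 0.097, 0.013], [-0.066, 0.761, -0.645]]
[ 0.001 -0.006  0.003  0.001  0.    -0.   ]
53 [0.265 0.268 0.269]
```

View pics/f.png

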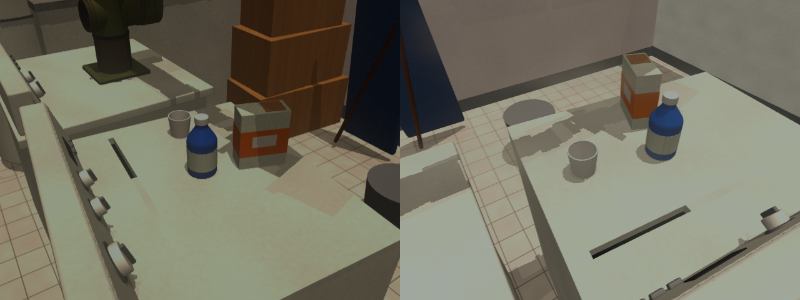

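The slot is empty, the drawer is flush (face at 0.268), the bystanders stand where they were, and the mesh normal is about 40° from vertical and still. Handing in.

```bash
python3 -c "from h import *;print(env.job_done())"
```

```text
the job is handed in; nothing more can be done
None
```

I've handed the job in: the steam drawer is shut, and the lint screen is out and held still in the gripper, mesh side up at about 40° and well over 10 cm above the dryer; cup, bottle and box look unmoved. My first push missed the drawer, and the tilting ran two arm joints right at their range limits (readings up to 0.005 rad past); no verdict came back.

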